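# Close a casting mould in the lever press and hold a moisture meter on its test ring

### The job

Get the plaster mould ready for casting: pull the press's sprung lever through its whole stroke to its stop so that the jaw closes the loose half of the mould against the fixed half, then ease the lever slowly back home without letting it fly. Then take the moisture meter out of its holder and, holding it upright, press its sprung tip gently into the small ring drawn on top of the loose mould half, the plunger about halfway in (never bottomed hard); the program finishes while the robot is still holding it there. Leave the other things on the table where they are.

Things in the scene. Friction and masses are not known exactly. Their poses are not given: they have to be found in the camera images.
- press: Fixed steel mould press, bed 160 x 275 x 15 mm. Origin: on the bench under the seam. Its y runs lengthwise: fixed mould half y -60 to 0 (seam face at 0, top 105 above the bench), loose half, sliding jaw, then lever; bed spans y -85 to 190. The jaw (top 70 above the bench) pushes the loose half to -y between 14 mm high guide rails.
- mould_half: Loose plaster mould half: half an octagon 120 mm across flats, 28 mm walls, 90 high, about 0.6 kg, on the press bed (15 above the bench), open side to the fixed half. Origin: underside, middle of the seam face; axes as the press's. Gap = its y in the press frame: 12 to 24 mm at the start; a full stroke closes it to under 2, and it stays so when the jaw goes back.
- spot (a point): Centre of the pencilled ring (20 mm outer diameter, with a centre dot) on the flat top of the loose mould half, 105 mm above the bench, on the wall's corner piece that is on the press's -x side (robot side). In mould_half's frame at (-32.5, +32.5, 90) mm; it moves with the half.
- lever (a joint): Lever angle, rad: 0 home (the spring returns it there) to 0.9, end of stroke. Turns about a vertical pivot, growing counter-clockwise from above, the knob moving towards the robot (press -x). Spring: about 1.5 N at the knob at home, 10 N at full stroke, plus up to 2 N to push the mould; the jaw advances 33 mm per rad.
- lever_knob (a point): On the axis of the lever's upright black round handle, 105 mm above the bench: the height to grip. The handle is 22 mm in diameter, spans 62 to 134 mm above the bench, spins freely on the lever, and stands on the flat lever arm (top 58 to 60 mm), 130 mm from the pivot.
- lever_pivot (a point): On the lever's vertical pivot axis, at the height of lever_knob (105 mm above the bench); fixed to the press at its (-20, 150) mm.
- meter: Grey handheld moisture meter, box 24 (x) x 36 (y) x 105 (z) mm, 0.135 kg, upright in the holder; grip it across the 24 mm (x). Origin: centre of the box's underside, 34 mm above the bench at the start; z up along the box. A 14 mm diameter collar reaches 10 mm below the box, the steel plunger 28 mm.
- meter_tip (a point): Flat end of the meter's 8 mm diameter sprung plunger, 28 mm below the meter's origin on its z axis when not pressed.
- plunger (a joint): How far the meter's plunger is pushed in, m: 0 free to 0.014 bottomed. Spring 0.3 N per mm with 0.6 N preload: halfway (7 mm) is about 2.7 N. The meter's own weight, left standing, pushes it in less than 3 mm.
- holder: Fixed wooden holder, 39 x 53 mm, 70 high, on a 75 x 85 x 5 mm foot, with an upright pocket 36 mm deep for the meter, about 1.5 mm clearance. Origin: centre of its underside, axes as the meter's; the meter's top 69 mm stand above it. It is in either of two places right of the press, the bowl in the other.
- bowl: Bystander: terracotta bowl, 84 mm diameter, 45 mm high, origin at its underside.
- mug: Bystander: white mug, 72 mm diameter, 85 mm high, beyond the press.
- jar: Bystander: terracotta jar with steel cap, 60 mm diameter, 60 mm high, left of the lever.
- spatula: Bystander: flat spatula with wooden handle, lying on the bench at the robot's right.
- vase: Bystander: small terracotta vase, 72 mm diameter, 115 mm high, beyond the press.
- batten: Bystander: wooden batten, 170 x 30 x 22 mm, lying on the bench left of the lever.
Not all that is in view belongs to the job. What is shaped like the holder but green is not meant.

How it is judged:
On the way, in this order (a step that is already met when the one before it is completed fails the run):
1. the lever is pulled through its stroke (above 0.8 rad) and the mould is closed (gap under 5 mm) (value of joint lever above 0.8 rad and y of mould_half in the frame of press below 0.005 m), for 0.1 s.
2. the lever is back home (below 0.06 rad) (value of joint lever below 0.06 rad), for 0.2 s.
3. the meter is held by the fingers, clear of its holder (tip at least 75 mm above the bench) (contact force between the fingers and meter above 2 N and height (world z) of meter_tip above 0.075 m and contact force between meter and holder below 0.1 N), for 0.2 s.
At the end, for the whole second after the job is handed in: Fingers hold the meter still and upright (within 0.1 rad), tip within 6.5 mm of the ring's centre on the loose half at 0.8 to 6 N, plunger 3.5 to 11.5 mm in; mould closed (gap under 5 mm), on the bed and straight (0.06 rad); lever home (below 0.06 rad) (contact force between the fingers and meter above 2 N and horizontal distance between meter_tip and spot below 0.0065 m and contact force between meter and mould_half between 0.8 and 6 N and value of joint plunger between 0.0035 and 0.0115 m and angle between meter's own z axis and vertical below 0.1 rad and z of meter_tip in the frame of spot between -0.004 and 0.004 m and linear speed of meter below 0.02 m/s and value of joint lever below 0.06 rad and y of mould_half in the frame of press below 0.005 m and z of mould_half in the frame of press below 0.018 m and angle between the y axis of mould_half and the y axis of press, either way round below 0.06 rad); the arm keeps its last pose, push and grip.
It fails at once if the lever flies back (faster than 1.5 rad/s while more than 0.12 rad from home) (velocity of joint lever below -1.5 rad/s and value of joint lever above 0.12 rad).
It fails at once if the meter is pushed on the mould with more than 15 N (contact force between meter and mould_half above 15 N).
It fails at once if a bystander is moved more than 30 mm (distance of any of bowl, mug, jar, spatula, vase, batten from where it was at the start of the episode above 0.03 m).
It also fails if it takes over 59 s, if anything falls off the work surface, if the arm or the gripper's body presses on something with over 40 N, if the wrist force passes 120 N, or if a joint passes its speed limit or range.

### The arm

A 7-joint arm with a two-finger parallel gripper is mounted at the origin on the work surface. World frame = base frame: x ahead of the robot, y to its left, z up, the work surface at z = 0. Lengths are in m, angles in rad, forces in N, time in s.
With the tool pointing down it reaches from about 0.4 to 0.9 m from the base axis. Payload 5.5 kg.
Tool frame: the origin (TCP) lies midway between the tips of the shut fingers; the grasp point (between the pads) lies 19 mm behind it; z points along the fingers, y is the line along which they close (so a half turn about z gives the same grasp; the last joint's range is limited). The gripper opens to 85 mm and grips with 20 to 120 N. Pads are 22 mm wide; open, the fingers measure 114 mm over their backs; the gripper's body (76 mm by 85 mm) begins 54 mm behind the grasp point. The pads swing forward as they close: fully open they stand 13 mm farther back than shut.
Start: joints at [-0.905, 0.501, -0.427, 1.55, 0.221, 1.138, -0.21], TCP at [0.255, 0.598, 0.231] pointing down, gripper open.
Joint ranges: [-2.88, 2.88], [-0.31, 2.03], [-1.54, 1.56], [0.2, 2.42], [-1.41, 4.55], [0.19, 2.02], [-2.57, 2.57]. Speed limits (rad/s): [2.57, 2.57, 3.14, 3.14, 3.14, 3.14, 3.14].

### API

Orientations are given as a unit quaternion [w, x, y, z].
In Python, from rig import r, get_image, spotter gives the robot as it stands. The module is installed in compiled form; this text tells all that it offers.
- The arm moves only by the tool step_arm, never from a script. Its argument "commands" is a list of rows, each an object of numbers: "ax", "ay", "az": the turn, a rotation vector about the world's x, y, z each as a share of 6 degrees, from -1 to 1; "tx", "ty", "tz": the shift along the world's x, y, z each as a share of 20 mm, from -1 to 1; "grip": the closure in counts, from 0 (fully open) to 255 (shut). In form: [{"ax": .., "ay": .., "az": .., "tx": .., "ty": .., "tz": .., "grip": ..}, ...]. A call has 1 to 8 rows; each row shifts and turns the commanded pose from where the row before left it; what a row does not reach is not made up. A row lasts 1/10 s, in which the tool goes at most 50 mm and 8.59 degrees, less where a joint would pass 70% of its speed; a pose out of reach is approached as far as the arm can. A call with a number of a shift or a turn outside -1 to 1 is refused whole. A call with a gripper value outside its range is refused whole. The fingers move at their own pace and stop on an object; "newtons" is the grip in N (left out, the last holds). Time passes only in rows, so rows that do not move let the fingers close. It gives the time, the measured TCP pose, the force, the opening and the grip force at its end, in the units of the state.
- r.read_state(): the state, without advancing time (a new reading comes with each control period).
- get_image(name): name is "scene" or "top" or "wrist"; returns a dict with "color" (480x640x3 uint8, red, green, blue), "depth" (480x640 float32, m along the optical axis (not along the pixel's ray), 0 where there is no reading), "mtx" (3x3 intrinsics, pixels), "T" (4x4, takes a point from camera to world coordinates). Camera axes: x right, y up, looking along -z (the intrinsics and any distortion apply to the point x, -y, -z); pixel columns grow to the right and rows downward; lengths in m; the calibration is good to about 2 mm. A picture is of the moment at which its call begins.
- r.job_done(): hands the job in; it is judged then, once.
Trained networks look in the newest picture that a camera, given by its name, has taken for a name from the list of things; names that differ only in an ending like _2 or _b are one class to them, and where a whole thing is asked for, a point or a joint stands for the part that bears it (a point fixed in the world has none). Each returns a list of dicts, best first, with "p" (0 to 1); they miss things now and then, are a little off and sometimes report something else, mostly with a low value. They report only what shows in the picture. A call takes as long as a camera call. They do not tell look-alikes from the thing itself.
- spotter.boxes_of(camera, thing): "bbox" ([centre column, centre row, width, height] in pixels, round what is visible of it).
- spotter.tip_of(camera, thing): "point" ([column, row] in pixels: a listed point, or the origin of a listed thing).
The state is a dict: "time_s": time; "q": joint angles; "qvel": joint speeds; "effort": joint torques, N m; "ee_pos": TCP position; "ee_rot": TCP orientation; "ft_force": force on the tool from outside, world axes, zero at the start; "moment": the same for the moment, N m; "grip_width": opening from 0.0 (shut) to 1.0 (fully open); "grip_force": force on a finger pad.
Only numpy, scipy, OpenCV 4.12 (cv2) and the standard library are available. Lean on these libraries where they do the work, as an engineer would, in place of code of your own. Each camera call takes 0.05 s, during which the arm holds its last target. There are 200 camera calls.

## Working session

There is one attempt and no reset: what is moved stays moved. The work goes in short steps, Python scripts to look and compute and a tool call to move; the robot and the scene stay as the last step left them, time stands still between calls to the robot, and variables do not carry over. Pictures are saved under pics/ and viewed, at most 10 in all, crops included, and the job is handed in when it is done.

Besides the shell and the picture viewer there is one more tool, called after ">>>" by a JSON object that holds its "fn" and its "kwargs". step_arm: Moves the arm, as the interface text tells. Its arguments: {"type":"object","properties":{"commands":{"type":"array","items":{"type":"object","properties":{"ax":{"type":"number"},"ay":{"type":"number"},"az":{"type":"number"},"tx":{"type":"number"},"ty":{"type":"number"},"tz":{"type":"number"},"grip":{"type":"number"}}}},"newtons":{"type":"number"}},"required":["commands"]}

```bash
mkdir -p pics
cat > h.py <<'E'
import numpy as np, cv2
from rig import r, get_image, spotter
def ray(im,px):
    K,T=im["mtx"],im["T"]; d=np.linalg.inv(K)@[px[0],px[1],1]; d=np.array([d[0],-d[1],-d[2]])
    return T[:3,3],T[:3,:3]@d
def at_z(im,px,z):
    o,d=ray(im,px); return o+d*(z-o[2])/d[2]
def at_depth(im,px):
    o,d=ray(im,px); return o+d*im["depth"][int(round(px[1])),int(round(px[0]))]
def cloud(im):
    K,T=im["mtx"],im["T"]; v,u=np.mgrid[0:480,0:640]; D=im["depth"]
    p=np.stack([(u-K[0,2])/K[0,0]*D,-(v-K[1,2])/K[1,1]*D,-D],-1)
    return p@T[:3,:3].T+T[:3,3]
def save(im,n): cv2.imwrite(f"pics/{n}.png",cv2.cvtColor(im["color"] if isinstance(im,dict) else im,cv2.COLOR_RGB2BGR))
E
python3 - <<'E'
from h import *
np.set_printoptions(precision=4,suppress=True)
s=r.read_state(); print(s["time_s"],s["ee_pos"],s["ee_rot"],s["grip_width"])
Z=dict(lever_knob=.105,lever_pivot=.105,spot=.105,meter=.034,meter_tip=.006,holder=0,press=0,mould_half=.015,bowl=0)
for c in("top","scene"):
    im=get_image(c); save(im,c+"0")
    for t,z in Z.items():
        for d in spotter.tip_of(c,t)[:3]: print(c,t,round(d["p"],2),np.round(d["point"]),at_z(im,d["point"],z))
    for t in("holder","meter","mould_half","lever"):
        for d in spotter.boxes_of(c,t)[:3]: print(c,"box",t,round(d["p"],2),np.round(d["bbox"]))
print(r.read_state()["time_s"])
E
```

```text
0.0 [0.2546 0.5973 0.2303] [-0.0002  0.2     0.9798 -0.0009] 1.000353093816297
top lever_knob 0.92 [213. 201.] [0.573  0.2514 0.105 ]
top lever_pivot 0.84 [258. 232.] [0.498  0.1443 0.105 ]
top lever_pivot 0.53 [433. 191.] [ 0.59   -0.2675  0.105 ]
top spot 0.84 [298. 236.] [0.4884 0.0511 0.105 ]
top meter 0.89 [437. 189.] [ 0.6154 -0.2945  0.034 ]
top holder 0.9 [447. 338.] [ 0.246  -0.3065  0.    ]
top holder 0.86 [436. 191.] [ 0.6177 -0.3016  0.    ]
top holder 0.59 [384. 309.] [ 0.3185 -0.1536  0.    ]
top press 0.71 [322. 230.] [ 0.519  -0.0029  0.    ]
top press 0.48 [301. 236.] [0.5047 0.0501 0.    ]
top mould_half 0.89 [318. 230.] [0.5172 0.0058 0.015 ]
top bowl 0.79 [437. 244.] [ 0.4806 -0.2949  0.    ]
top bowl 0.35 [164. 210.] [0.5797 0.4027 0.    ]
top box holder 0.9 [448. 340.  45.  39.]
top box holder 0.76 [387. 312.  40.  31.]
top box holder 0.74 [436. 193.  38.  32.]
top box meter 0.74 [446. 181.  26.  17.]
top box meter 0.48 [303. 143.  35.  40.]
top box mould_half 0.78 [302. 227.  27.  53.]
top box mould_half 0.27 [239. 222.  64.  50.]
top box lever 0.87 [238. 222. 
[... 223 characters left out ...]
 spot 0.56 [339. 226.] [0.4846 0.0459 0.105 ]
scene meter 0.76 [249. 336.] [ 0.6134 -0.2959  0.034 ]
scene meter_tip 0.69 [334. 270.] [0.5241 0.0019 0.006 ]
scene holder 0.83 [175. 257.] [ 0.2301 -0.3128  0.    ]
scene holder 0.78 [251. 346.] [ 0.6163 -0.2945  0.    ]
scene holder 0.59 [238. 256.] [ 0.3256 -0.173   0.    ]
scene press 0.81 [329. 268.] [0.5087 0.0002 0.    ]
scene bowl 0.58 [220. 307.] [ 0.4692 -0.2975  0.    ]
scene box holder 0.85 [247. 346.  44.  48.]
scene box holder 0.77 [239. 248.  36.  38.]
scene box holder 0.49 [400. 200.  20.  28.]
scene box meter 0.59 [245. 314.  20.  39.]
scene box mould_half 0.79 [342. 247.  37.  50.]
scene box lever 0.59 [391. 220.  66.  33.]
1.4
```

View both.

Run:
```python
import cv2,numpy as np
a=cv2.imread("pics/top0.png");b=cv2.imread("pics/scene0.png")
A=cv2.resize(a[110:380,130:490],None,fx=2.2,fy=2.2,interpolation=3); cv2.imwrite("pics/topc.png",A[:600,:800])
cv2.imwrite("pics/scenec.png",cv2.resize(b[150:390,140:460],None,fx=2.5,fy=2.5,interpolation=3))
```

```text
(no output)
```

View pics/topc.png

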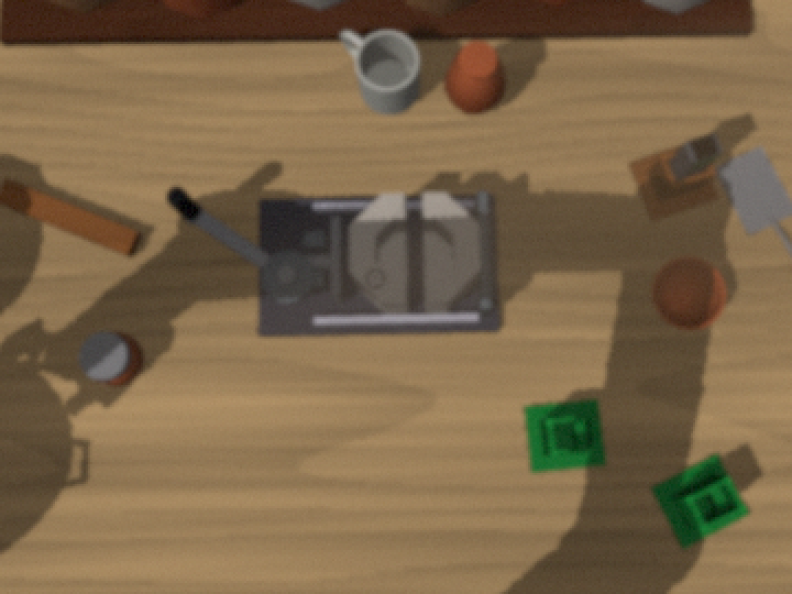

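View pics/scenec.png

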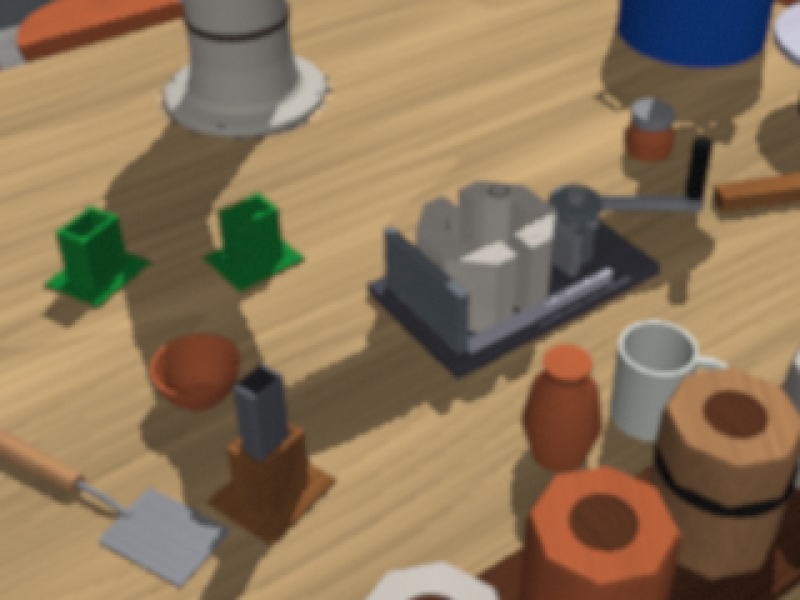

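Candidates for the holder/meter (full top image): the wooden holder with the grey meter at (437,190) is the one meant. The green look-alikes are at (447,338) and (384,309). The knob is the black handle at (213,201), and the ring is at (301,236) on the loose half, left of the seam. I'll refine these with depth.

Run:
```python
from h import *
np.set_printoptions(precision=4,suppress=True)
for c in("top","scene"):
    im=get_image(c);P=cloud(im).reshape(-1,3);C=im["color"].reshape(-1,3)
    def reg(n,x,y,zlo,zhi,rs=0.08):
        m=(abs(P[:,0]-x)<rs)&(abs(P[:,1]-y)<rs)&(P[:,2]>zlo)&(P[:,2]<zhi); q=P[m]
        if len(q)<4: print(c,n,len(q));return
        rc=cv2.minAreaRect((q[:,:2]*1000).astype(np.float32)); print(c,n,len(q),"mean",q.mean(0),"rect",np.round(rc[0],1),np.round(rc[1],1),round(rc[2],1))
    reg("knobtop",.573,.251,.128,.142,.04); reg("knob",.573,.251,.07,.142,.04)
    reg("metertop",.615,-.295,.133,.146,.05); reg("holdertop",.615,-.295,.062,.076,.05)
    reg("holderfoot",.615,-.295,.003,.009,.06); reg("metersides",.615,-.295,.08,.146,.05)
    reg("bed",.51,.05,.011,.018,.2); reg("mouldtops",.51,.02,.101,.109,.09)
    reg("bowl",.48,-.295,.02,.06,.07)
```

```text
top knobtop 70 mean [0.572  0.2529 0.1338] rect [572.  253.3] [21.  18.5] 84.5
top knob 139 mean [0.5697 0.2504 0.1176] rect [571.6 252.9] [21.3 19.1] 89.7
top metertop 165 mean [ 0.6155 -0.297   0.1393] rect [ 616.3 -297.9] [24.5 37.6] 18.4
top holdertop 159 mean [ 0.6076 -0.2903  0.0696] rect [ 615.9 -297.6] [39.3 54.4] 17.6
top holderfoot 487 mean [ 0.6058 -0.2887  0.0052] rect [ 614.8 -295.1] [119.1 120. ] 89.7
top metersides 286 mean [ 0.6122 -0.2941  0.1257] rect [ 615.9 -297.6] [25.1 38.4] 17.8
top bed 2319 mean [0.5105 0.0727 0.015 ] rect [495.5  45.4] [424.2 294.2] 9.8
top mouldtops 1479 mean [0.5196 0.0075 0.105 ] rect [520.    6.6] [120.2 138.8] 0.8
top bowl 489 mean [ 0.4803 -0.305   0.0353] rect [ 476.4 -297.9] [81.6 81.6] 15.6
scene knobtop 44 mean [0.5729 0.2487 0.1333] rect [571.9 250.1] [18.8 20.8] 45.8
scene knob 188 mean [0.5748 0.2464 0.1067] rect [572.3 249.4] [21.3 20.4] 27.7
scene metertop 193 mean [ 0.6174 -0.3021  0.1388] rect [ 615.6 -300.9] [25.3 35.9] 18.8
scene holdertop 261 mean [ 0.625  -0.3052  0.0693] rect [ 615.2 -300.3] [40.6 55.2] 19.0
scene holderfoot 577 mean [ 0.6304 -0.307   0.0055] rect [ 616.3 -294.4] [119.5 115.7] 89.0
scene metersides 551 mean [ 0.6216 -0.3035  0.1182] rect [ 616. -301.] [26.3 36.6] 20.7
scene bed 1111 mean [0.5581 0.0436 0.0153] rect [543.4 -21.9] [413.5 265. ] 62.5
scene mouldtops 961 mean [0.5215 0.0008 0.1053] rect [518.2   3.6] [123.  141.2] 0.7
scene bowl 629 mean [ 0.4677 -0.2978  0.0355] rect [ 474.2 -299.9] [80.9 83.2] 59.3
```

Run:
```python
import cv2
a=cv2.imread("pics/top0.png")
cv2.imwrite("pics/mc.png",cv2.resize(a[160:250,270:490],None,fx=3.6,fy=3.6,interpolation=2))
```

```text
(no output)
```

View pics/mc.png

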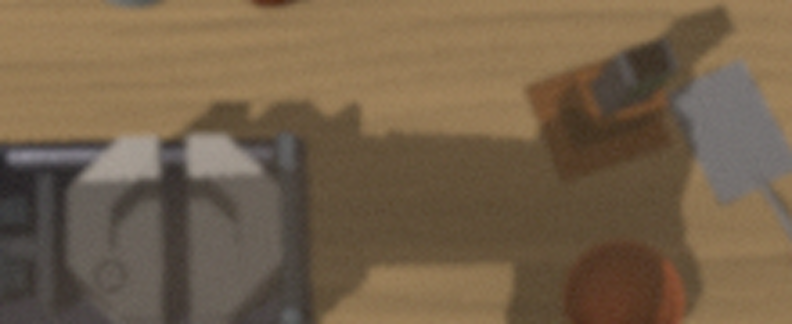

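>>> {"fn": "step_arm", "kwargs": {"commands": [{"tx":0.9,"ty":-0.96,"az":-1,"grip":0},{"tx":0.9,"ty":-0.96,"az":-1,"grip":0},{"tx":0.9,"ty":-0.96,"az":-1,"grip":0},{"tx":0.9,"ty":-0.96,"az":-1,"grip":0},{"tx":0.9,"ty":-0.96,"az":-1,"grip":0},{"tx":0.9,"ty":-0.96,"az":-1,"grip":0},{"tx":0.9,"ty":-0.96,"az":-1,"grip":0},{"tx":0.9,"ty":-0.96,"az":-1,"grip":0}], "newtons": 60}}

```text
invalid input at $.commands[0]: expected keys ax, ay, az, tx, ty, tz, grip
```

>>> {"fn": "step_arm", "kwargs": {"commands": [{"tx":0.9,"ty":-0.96,"grip":0},{"tx":0.9,"ty":-0.96,"grip":0},{"tx":0.9,"ty":-0.96,"grip":0},{"tx":0.9,"ty":-0.96,"grip":0},{"tx":0.9,"ty":-0.96,"grip":0},{"tx":0.9,"ty":-0.96,"grip":0},{"tx":0.9,"ty":-0.96,"grip":0},{"tx":0.55,"ty":-0.96,"grip":0}]}}

```text
invalid input at $.commands[0]: expected keys ax, ay, az, tx, ty, tz, grip
```

>>> {"fn": "step_arm", "kwargs": {"commands": [{"tx":0.4,"ty":-0.9,"grip":0},{"tx":0.3,"ty":-0.5,"grip":0},{"grip":0}]}}

```text
invalid input at $.commands[0]: expected keys ax, ay, az, tx, ty, tz, grip
```

Run:
```python
from h import *
np.set_printoptions(precision=4,suppress=True)
im=get_image("wrist");save(im,"w1");P=cloud(im).reshape(-1,3)
m=(abs(P[:,0]-.572)<.03)&(abs(P[:,1]-.251)<.03)&(P[:,2]>.128)&(P[:,2]<.142)
q=P[m];print(len(q),q.mean(0) if len(q) else 0, cv2.minEnclosingCircle((q[:,:2]*1000).astype(np.float32)) if len(q) else 0)
for t in("lever_knob","spot","lever_pivot"):
    for d in spotter.tip_of("wrist",t)[:2]: print(t,d["p"],d["point"],at_z(im,d["point"],.105))
m=(abs(P[:,0]-.52)<.09)&(abs(P[:,1])<.1)&(abs(P[:,2]-.105)<.004);q=P[m]
if len(q)>9: print(len(q),cv2.minAreaRect((q[:,:2]*1000).astype(np.float32)))
s=r.read_state();print(s["time_s"],s["ee_pos"],s["ee_rot"],s["q"])
```

```text
0 0 0
1.7 [0.2547 0.598  0.2313] [-0.      0.2     0.9798  0.    ] [-0.9048  0.5009 -0.427   1.5504  0.2208  1.1383 -0.2103]
```

All keys are required in every row.

>>> {"fn": "step_arm", "kwargs": {"commands": [{"ax":0,"ay":0,"az":-1,"tx":0.9,"ty":-0.96,"tz":0,"grip":0},{"ax":0,"ay":0,"az":-1,"tx":0.9,"ty":-0.96,"tz":0,"grip":0},{"ax":0,"ay":0,"az":-1,"tx":0.9,"ty":-0.96,"tz":0,"grip":0},{"ax":0,"ay":0,"az":-1,"tx":0.9,"ty":-0.96,"tz":0,"grip":0},{"ax":0,"ay":0,"az":-1,"tx":0.9,"ty":-0.96,"tz":0,"grip":0},{"ax":0,"ay":0,"az":-1,"tx":0.9,"ty":-0.96,"tz":0,"grip":0},{"ax":0,"ay":0,"az":-1,"tx":0.9,"ty":-0.96,"tz":0,"grip":0},{"ax":0,"ay":0,"az":-1,"tx":0.9,"ty":-0.96,"tz":0,"grip":0}], "newtons": 60}}

```text
time_s: 2.5
ee_pos: [0.3994, 0.4436, 0.2315]
ee_rot: [-0.0, 0.583, 0.812, 0.0]
ft_force: [0.8, 0.3, -0.0]
grip_width: 0.998
grip_force: 0.0
```

>>> {"fn": "step_arm", "kwargs": {"commands": [{"ax":0,"ay":0,"az":0,"tx":0.9,"ty":-0.96,"tz":0,"grip":0},{"ax":0,"ay":0,"az":0,"tx":0.9,"ty":-0.96,"tz":0,"grip":0},{"ax":0,"ay":0,"az":0,"tx":0.9,"ty":-0.96,"tz":0,"grip":0},{"ax":0,"ay":0,"az":0,"tx":0.9,"ty":-0.96,"tz":0,"grip":0},{"ax":0,"ay":0,"az":0,"tx":0.9,"ty":-0.96,"tz":0,"grip":0},{"ax":0,"ay":0,"az":0,"tx":0.9,"ty":-0.96,"tz":0,"grip":0},{"ax":0,"ay":0,"az":0,"tx":0.9,"ty":-0.96,"tz":0,"grip":0},{"ax":0,"ay":0,"az":0,"tx":0.6,"ty":-0.96,"tz":0,"grip":0}]}}

```text
time_s: 3.3
ee_pos: [0.538, 0.2897, 0.2314]
ee_rot: [0.0, 0.582, 0.814, 0.0]
ft_force: [-0.8, 0.2, -0.8]
grip_width: 1.0
grip_force: 0.0
```

>>> {"fn": "step_arm", "kwargs": {"commands": [{"ax":0,"ay":0,"az":0,"tx":0.6,"ty":-0.96,"tz":0,"grip":0},{"ax":0,"ay":0,"az":0,"tx":0.6,"ty":-0.94,"tz":0,"grip":0},{"ax":0,"ay":0,"az":0,"tx":0,"ty":0,"tz":0,"grip":0}]}}

```text
time_s: 3.6
ee_pos: [0.5631, 0.2484, 0.2313]
ee_rot: [0.001, 0.584, 0.812, -0.001]
ft_force: [0.4, -0.5, -0.6]
grip_width: 1.002
grip_force: 0.0
```

Run:
```python
from h import *
np.set_printoptions(precision=4,suppress=True)
im=get_image("wrist");save(im,"w2");P=cloud(im).reshape(-1,3)
m=(abs(P[:,0]-.572)<.03)&(abs(P[:,1]-.251)<.03)&(P[:,2]>.128)&(P[:,2]<.142)
q=P[m];print(len(q),q.mean(0) if len(q) else 0, cv2.minEnclosingCircle((q[:,:2]*1000).astype(np.float32)) if len(q) else 0)
for t in("lever_knob","spot","lever_pivot"):
    for d in spotter.tip_of("wrist",t)[:2]: print(t,d["p"],d["point"],at_z(im,d["point"],.105))
m=(abs(P[:,0]-.52)<.09)&(abs(P[:,1])<.1)&(abs(P[:,2]-.105)<.004);q=P[m]
if len(q)>9: print(len(q),cv2.minAreaRect((q[:,:2]*1000).astype(np.float32)))
s=r.read_state();print(s["time_s"],s["ee_pos"],s["ee_rot"],s["q"])
```

```text
719 [0.5711 0.2541 0.1345] ((571.5362548828125, 253.20843505859375), 10.941847801208496)
lever_knob 0.63 [334.2, 231.1] [0.573  0.2523 0.105 ]
spot 0.43 [398.4, 412.6] [0.6855 0.1085 0.105 ]
lever_pivot 0.82 [210.8, 321.7] [0.4995 0.144  0.105 ]
729 ((496.6567687988281, 24.287525177001953), (137.81031799316406, 41.08155059814453), 54.834075927734375)
3.8 [0.56   0.2543 0.2313] [-0.0005  0.5806  0.8142  0.0003] [-0.3745  0.4078 -0.1244  1.6519  0.0545  1.0852 -0.1822]
```

>>> {"fn": "step_arm", "kwargs": {"commands": [{"ax":0,"ay":0,"az":0,"tx":0.56,"ty":0,"tz":-0.9,"grip":0},{"ax":0,"ay":0,"az":0,"tx":0,"ty":0,"tz":-0.9,"grip":0},{"ax":0,"ay":0,"az":0,"tx":0,"ty":0,"tz":-0.9,"grip":0},{"ax":0,"ay":0,"az":0,"tx":0,"ty":0,"tz":-0.95,"grip":0},{"ax":0,"ay":0,"az":0,"tx":0,"ty":0,"tz":-0.95,"grip":0},{"ax":0,"ay":0,"az":0,"tx":0,"ty":0,"tz":-0.95,"grip":0},{"ax":0,"ay":0,"az":0,"tx":0,"ty":0,"tz":-0.95,"grip":0},{"ax":0,"ay":0,"az":0,"tx":0,"ty":0,"tz":-0.8,"grip":0}]}}

```text
time_s: 4.6
ee_pos: [0.5709, 0.2544, 0.0843]
ee_rot: [-0.001, 0.58, 0.814, 0.0]
ft_force: [0.4, 0.0, 0.6]
grip_width: 1.007
grip_force: 0.0
```

>>> {"fn": "step_arm", "kwargs": {"commands": [{"ax":0,"ay":0,"az":0,"tx":0,"ty":0,"tz":0,"grip":100},{"ax":0,"ay":0,"az":0,"tx":0,"ty":0,"tz":0,"grip":160},{"ax":0,"ay":0,"az":0,"tx":0,"ty":0,"tz":0,"grip":255},{"ax":0,"ay":0,"az":0,"tx":0,"ty":0,"tz":0,"grip":255},{"ax":0,"ay":0,"az":0,"tx":0,"ty":0,"tz":0,"grip":255},{"ax":0,"ay":0,"az":0,"tx":0,"ty":0,"tz":0,"grip":255},{"ax":0,"ay":0,"az":0,"tx":0,"ty":0,"tz":0,"grip":255}], "newtons": 60}}

```text
time_s: 5.3
ee_pos: [0.5722, 0.253, 0.0866]
ee_rot: [0.0, 0.581, 0.814, 0.0]
ft_force: [-2.1, -1.0, 5.0]
grip_width: 0.243
grip_force: 58.4
```

>>> {"fn": "step_arm", "kwargs": {"commands": [{"ax":0,"ay":0,"az":0,"tx":-0.32,"ty":0.2,"tz":0,"grip":255},{"ax":0,"ay":0,"az":0,"tx":-0.33,"ty":0.19,"tz":0,"grip":255},{"ax":0,"ay":0,"az":0,"tx":-0.34,"ty":0.17,"tz":0,"grip":255},{"ax":0,"ay":0,"az":0,"tx":-0.35,"ty":0.14,"tz":0,"grip":255},{"ax":0,"ay":0,"az":0,"tx":-0.36,"ty":0.12,"tz":0,"grip":255},{"ax":0,"ay":0,"az":0,"tx":-0.36,"ty":0.1,"tz":0,"grip":255},{"ax":0,"ay":0,"az":0,"tx":-0.37,"ty":0.09,"tz":0,"grip":255},{"ax":0,"ay":0,"az":0,"tx":-0.37,"ty":0.06,"tz":0,"grip":255}]}}

```text
time_s: 6.1
ee_pos: [0.5182, 0.2745, 0.0866]
ee_rot: [0.002, 0.582, 0.814, 0.002]
ft_force: [7.3, -1.6, 3.0]
grip_width: 0.24
grip_force: 59.0
```

>>> {"fn": "step_arm", "kwargs": {"commands": [{"ax":0,"ay":0,"az":0,"tx":-0.37,"ty":0.04,"tz":0,"grip":255},{"ax":0,"ay":0,"az":0,"tx":-0.38,"ty":0.02,"tz":0,"grip":255},{"ax":0,"ay":0,"az":0,"tx":-0.38,"ty":0,"tz":0,"grip":255},{"ax":0,"ay":0,"az":0,"tx":-0.38,"ty":-0.03,"tz":0,"grip":255},{"ax":0,"ay":0,"az":0,"tx":-0.38,"ty":-0.05,"tz":0,"grip":255},{"ax":0,"ay":0,"az":0,"tx":-0.37,"ty":-0.07,"tz":0,"grip":255},{"ax":0,"ay":0,"az":0,"tx":-0.37,"ty":-0.09,"tz":0,"grip":255}]}}

```text
time_s: 6.8
ee_pos: [0.4667, 0.2723, 0.0867]
ee_rot: [0.002, 0.581, 0.814, 0.004]
ft_force: [10.4, 2.3, -1.1]
grip_width: 0.242
grip_force: 58.9
```

>>> {"fn": "step_arm", "kwargs": {"commands": [{"ax":0,"ay":0,"az":0,"tx":-0.25,"ty":-0.07,"tz":0,"grip":255},{"ax":0,"ay":0,"az":0,"tx":0,"ty":0,"tz":0,"grip":255},{"ax":0,"ay":0,"az":0,"tx":0,"ty":0,"tz":0,"grip":255}]}}

```text
time_s: 7.1
ee_pos: [0.4616, 0.2709, 0.0867]
ee_rot: [0.002, 0.581, 0.814, 0.003]
ft_force: [9.1, 1.5, -0.8]
grip_width: 0.247
grip_force: 59.0
```

Run:
```python
from h import *
np.set_printoptions(precision=4,suppress=True)
for k in range(2):
    im=get_image("top");P=cloud(im).reshape(-1,3)
    m=(abs(P[:,0]-.52)<.09)&(abs(P[:,1])<.075)&(abs(P[:,2]-.105)<.004);q=P[m]
    print(len(q),cv2.minAreaRect((q[:,:2]*1000).astype(np.float32)))
for d in spotter.tip_of("top","spot")[:2]: print(d["p"],d["point"],at_z(im,d["point"],.105))
save(im,"t2")
s=r.read_state();print(s["time_s"],s["ee_pos"],s["ft_force"])
```

```text
1460 ((520.0819091796875, -2.3205032348632812), (119.39494323730469, 120.64659881591797), 44.97251510620117)
1471 ((519.941650390625, -2.0732574462890625), (119.2271728515625, 120.25871276855469), 44.37232208251953)
0.56 [307.0, 236.1] [0.4869 0.0314 0.105 ]
7.25 [0.4617 0.2709 0.0867] [9.4833 1.2157 1.3249]
```

>>> {"fn": "step_arm", "kwargs": {"commands": [{"ax":0,"ay":0,"az":0,"tx":-0.2,"ty":-0.06,"tz":0,"grip":255},{"ax":0,"ay":0,"az":0,"tx":-0.1,"ty":-0.03,"tz":0,"grip":255},{"ax":0,"ay":0,"az":0,"tx":0,"ty":0,"tz":0,"grip":255},{"ax":0,"ay":0,"az":0,"tx":0,"ty":0,"tz":0,"grip":255}]}}

```text
time_s: 7.65
ee_pos: [0.4589, 0.27, 0.0869]
ee_rot: [0.003, 0.582, 0.813, 0.006]
ft_force: [18.6, 4.7, -8.4]
grip_width: 0.247
grip_force: 59.4
```

>>> {"fn": "step_arm", "kwargs": {"commands": [{"ax":0,"ay":0,"az":0,"tx":0.3,"ty":0.09,"tz":0,"grip":255},{"ax":0,"ay":0,"az":0,"tx":0.25,"ty":0.07,"tz":0,"grip":255},{"ax":0,"ay":0,"az":0,"tx":0.37,"ty":0.09,"tz":0,"grip":255},{"ax":0,"ay":0,"az":0,"tx":0.37,"ty":0.07,"tz":0,"grip":255},{"ax":0,"ay":0,"az":0,"tx":0.38,"ty":0.05,"tz":0,"grip":255},{"ax":0,"ay":0,"az":0,"tx":0.38,"ty":0.03,"tz":0,"grip":255},{"ax":0,"ay":0,"az":0,"tx":0.38,"ty":0,"tz":0,"grip":255},{"ax":0,"ay":0,"az":0,"tx":0.38,"ty":-0.02,"tz":0,"grip":255}]}}

```text
time_s: 8.45
ee_pos: [0.511, 0.2755, 0.0866]
ee_rot: [0.001, 0.581, 0.814, 0.002]
ft_force: [3.8, -1.5, 5.2]
grip_width: 0.242
grip_force: 60.2
```

>>> {"fn": "step_arm", "kwargs": {"commands": [{"ax":0,"ay":0,"az":0,"tx":0.37,"ty":-0.04,"tz":0,"grip":255},{"ax":0,"ay":0,"az":0,"tx":0.37,"ty":-0.06,"tz":0,"grip":255},{"ax":0,"ay":0,"az":0,"tx":0.37,"ty":-0.09,"tz":0,"grip":255},{"ax":0,"ay":0,"az":0,"tx":0.36,"ty":-0.1,"tz":0,"grip":255},{"ax":0,"ay":0,"az":0,"tx":0.36,"ty":-0.12,"tz":0,"grip":255},{"ax":0,"ay":0,"az":0,"tx":0.35,"ty":-0.14,"tz":0,"grip":255},{"ax":0,"ay":0,"az":0,"tx":0.34,"ty":-0.17,"tz":0,"grip":255},{"ax":0,"ay":0,"az":0,"tx":0.33,"ty":-0.19,"tz":0,"grip":255}]}}

```text
time_s: 9.25
ee_pos: [0.5662, 0.2569, 0.0866]
ee_rot: [0.0, 0.581, 0.814, 0.001]
ft_force: [-1.1, -2.5, 9.6]
grip_width: 0.243
grip_force: 60.5
```

>>> {"fn": "step_arm", "kwargs": {"commands": [{"ax":0,"ay":0,"az":0,"tx":0.32,"ty":-0.2,"tz":0,"grip":255},{"ax":0,"ay":0,"az":0,"tx":0.06,"ty":-0.04,"tz":0,"grip":255},{"ax":0,"ay":0,"az":0,"tx":0,"ty":0,"tz":0,"grip":255},{"ax":0,"ay":0,"az":0,"tx":0,"ty":0,"tz":0,"grip":255}]}}

```text
time_s: 9.65
ee_pos: [0.5722, 0.2531, 0.0865]
ee_rot: [-0.0, 0.581, 0.814, 0.0]
ft_force: [-3.2, -1.3, 10.1]
grip_width: 0.242
grip_force: 60.8
```

>>> {"fn": "step_arm", "kwargs": {"commands": [{"ax":0,"ay":0,"az":0,"tx":0,"ty":0,"tz":0,"grip":150},{"ax":0,"ay":0,"az":0,"tx":0,"ty":0,"tz":0,"grip":60},{"ax":0,"ay":0,"az":0,"tx":0,"ty":0,"tz":0,"grip":0},{"ax":0,"ay":0,"az":0,"tx":0,"ty":0,"tz":0.6,"grip":0},{"ax":0,"ay":0,"az":0,"tx":0,"ty":0,"tz":1,"grip":0},{"ax":0,"ay":0,"az":0,"tx":0,"ty":0,"tz":1,"grip":0},{"ax":0,"ay":0,"az":0,"tx":0,"ty":0,"tz":1,"grip":0},{"ax":0,"ay":0,"az":0,"tx":0,"ty":0,"tz":1,"grip":0}]}}

```text
time_s: 10.45
ee_pos: [0.5732, 0.2521, 0.1789]
ee_rot: [0.0, 0.581, 0.814, 0.0]
ft_force: [-0.2, 0.0, 0.2]
grip_width: 1.001
grip_force: 0.0
```

Run:
```python
from h import *
im=get_image("top");P=cloud(im).reshape(-1,3)
m=(abs(P[:,0]-.52)<.09)&(abs(P[:,1])<.075)&(abs(P[:,2]-.105)<.004);q=P[m]
print(len(q),cv2.minAreaRect((q[:,:2]*1000).astype(np.float32)))
s=r.read_state();print(s["time_s"],s["ee_pos"],s["ft_force"])
save(cv2.resize(im["color"][150:280,170:370],None,fx=4,fy=4,interpolation=cv2.INTER_CUBIC),"t3")
```

```text
1456 ((520.4686279296875, -2.792377471923828), (119.64424896240234, 119.90110778808594), 89.80770111083984)
10.5 [0.57517557 0.25308952 0.1826885 ] [0.06974003 0.34331371 1.82939722]
```

View pics/t3.png

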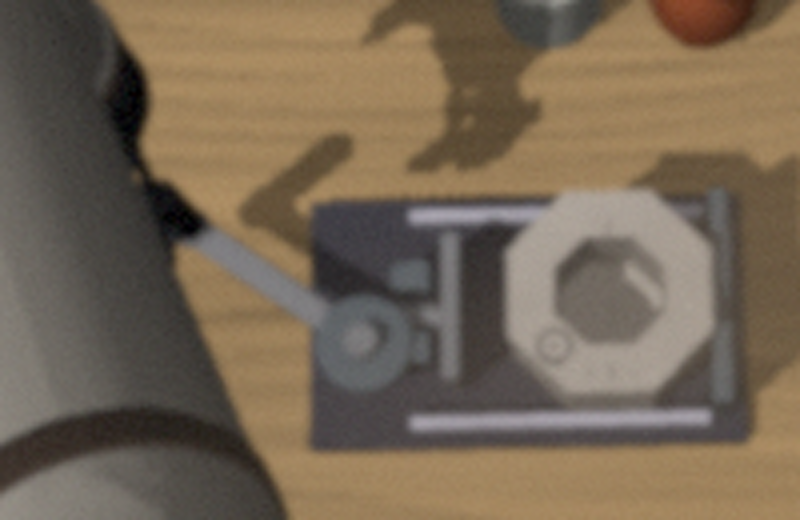

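The picture shows the mould closed, the jaw back and the lever home. The ring is at about (309,236) in the full top image. Next is the meter.

>>> {"fn": "step_arm", "kwargs": {"commands": [{"ax":0,"ay":0,"az":0,"tx":0,"ty":-1,"tz":0.5,"grip":0},{"ax":0,"ay":0,"az":0,"tx":0.2,"ty":-1,"tz":0.5,"grip":0},{"ax":0,"ay":0,"az":0,"tx":0.2,"ty":-1,"tz":0,"grip":0},{"ax":0,"ay":0,"az":0,"tx":0.2,"ty":-1,"tz":0,"grip":0},{"ax":0,"ay":0,"az":0,"tx":0.2,"ty":-1,"tz":0,"grip":0},{"ax":0,"ay":0,"az":0,"tx":0.2,"ty":-1,"tz":0,"grip":0},{"ax":0,"ay":0,"az":0,"tx":0.2,"ty":-1,"tz":0,"grip":0},{"ax":0,"ay":0,"az":0,"tx":0.2,"ty":-1,"tz":0,"grip":0}]}}

```text
time_s: 11.3
ee_pos: [0.6012, 0.0913, 0.1976]
ee_rot: [0.0, 0.581, 0.814, 0.0]
ft_force: [0.1, 1.1, -0.1]
grip_width: 1.001
grip_force: 0.0
```

>>> {"fn": "step_arm", "kwargs": {"commands": [{"ax":0,"ay":0,"az":0,"tx":0.1,"ty":-1,"tz":0,"grip":0},{"ax":0,"ay":0,"az":0,"tx":0.1,"ty":-1,"tz":0,"grip":0},{"ax":0,"ay":0,"az":0,"tx":0.1,"ty":-1,"tz":0,"grip":0},{"ax":0,"ay":0,"az":0,"tx":0.1,"ty":-1,"tz":0,"grip":0},{"ax":0,"ay":0,"az":0,"tx":0.1,"ty":-1,"tz":0,"grip":0},{"ax":0,"ay":0,"az":0,"tx":0.1,"ty":-1,"tz":0,"grip":0},{"ax":0,"ay":0,"az":0,"tx":0.1,"ty":-1,"tz":0,"grip":0},{"ax":0,"ay":0,"az":0,"tx":0,"ty":-1,"tz":0,"grip":0}]}}

```text
time_s: 12.1
ee_pos: [0.6153, -0.0687, 0.1976]
ee_rot: [0.0, 0.581, 0.814, 0.0]
ft_force: [-0.9, -0.0, -0.3]
grip_width: 1.001
grip_force: 0.0
```

>>> {"fn": "step_arm", "kwargs": {"commands": [{"ax":0,"ay":0,"az":0,"tx":0,"ty":-1,"tz":0,"grip":0},{"ax":0,"ay":0,"az":0,"tx":0,"ty":-1,"tz":0,"grip":0},{"ax":0,"ay":0,"az":0,"tx":0,"ty":-1,"tz":0,"grip":0},{"ax":0,"ay":0,"az":0,"tx":0,"ty":-1,"tz":0,"grip":0},{"ax":0,"ay":0,"az":0,"tx":0,"ty":-1,"tz":0,"grip":0},{"ax":0,"ay":0,"az":0,"tx":0,"ty":-1,"tz":0,"grip":0},{"ax":0,"ay":0,"az":0,"tx":0,"ty":-1,"tz":0,"grip":0},{"ax":0,"ay":0,"az":0,"tx":0,"ty":-1,"tz":0,"grip":0}]}}

```text
time_s: 12.9
ee_pos: [0.6151, -0.2287, 0.1976]
ee_rot: [0.0, 0.581, 0.814, 0.0]
ft_force: [0.3, -0.6, -0.0]
grip_width: 0.998
grip_force: 0.0
```

>>> {"fn": "step_arm", "kwargs": {"commands": [{"ax":0,"ay":0,"az":0,"tx":0,"ty":-1,"tz":0,"grip":0},{"ax":0,"ay":0,"az":0,"tx":0,"ty":-1,"tz":0,"grip":0},{"ax":0,"ay":0,"az":0,"tx":0,"ty":-1,"tz":0,"grip":0},{"ax":0,"ay":0,"az":0,"tx":0,"ty":-0.5,"tz":0,"grip":0},{"ax":0,"ay":0,"az":0,"tx":0,"ty":0,"tz":0,"grip":0},{"ax":0,"ay":0,"az":0,"tx":0,"ty":0,"tz":0,"grip":0}]}}

```text
time_s: 13.5
ee_pos: [0.6153, -0.2971, 0.1972]
ee_rot: [-0.0, 0.581, 0.814, 0.0]
ft_force: [0.3, 0.9, -0.3]
grip_width: 0.997
grip_force: 0.0
```

Run:
```python
from h import *
np.set_printoptions(precision=4,suppress=True)
im=get_image("wrist");save(im,"w3");P=cloud(im).reshape(-1,3)
for lo,hi in((.134,.145),(.066,.074)):
    m=(abs(P[:,0]-.616)<.04)&(abs(P[:,1]+.298)<.04)&(P[:,2]>lo)&(P[:,2]<hi);q=P[m]
    if len(q)>9:print(len(q),q.mean(0),cv2.minAreaRect((q[:,:2]*1000).astype(np.float32)))
s=np.array([r.read_state()["ee_pos"] for _ in range(5)]);print(s.mean(0));s=r.read_state();print(s["time_s"],s["ee_rot"],s["q"])
```

```text
2208 [ 0.6151 -0.2977  0.1402] ((615.6592407226562, -299.10723876953125), (23.601177215576172, 36.1773796081543), 18.414358139038086)
1180 [ 0.6121 -0.289   0.0708] ((615.5637817382812, -299.2261962890625), (39.689632415771484, 53.02096939086914), 18.284467697143555)
[ 0.6156 -0.2964  0.1972]
13.55 [-0.0004  0.5807  0.8141  0.0005] [ 0.3901  0.5553  0.0291  1.5022 -0.0187  1.0848  0.7552]
```

>>> {"fn": "step_arm", "kwargs": {"commands": [{"ax":0,"ay":0,"az":-0.1,"tx":0,"ty":-0.12,"tz":-0.7,"grip":0},{"ax":0,"ay":0,"az":0,"tx":0,"ty":0,"tz":-0.8,"grip":0},{"ax":0,"ay":0,"az":0,"tx":0,"ty":0,"tz":-0.8,"grip":0},{"ax":0,"ay":0,"az":0,"tx":0,"ty":0,"tz":-0.8,"grip":0},{"ax":0,"ay":0,"az":0,"tx":0,"ty":0,"tz":-0.8,"grip":0},{"ax":0,"ay":0,"az":0,"tx":0,"ty":0,"tz":-0.7,"grip":0},{"ax":0,"ay":0,"az":0,"tx":0,"ty":0,"tz":-0.6,"grip":0},{"ax":0,"ay":0,"az":0,"tx":0,"ty":0,"tz":0,"grip":0}]}}

```text
time_s: 14.35
ee_pos: [0.6137, -0.2997, 0.0907]
ee_rot: [-0.002, 0.585, 0.811, -0.0]
ft_force: [-0.0, 0.0, 0.3]
grip_width: 0.996
grip_force: 0.0
```

>>> {"fn": "step_arm", "kwargs": {"commands": [{"ax":0,"ay":0,"az":0,"tx":0,"ty":0,"tz":0,"grip":100},{"ax":0,"ay":0,"az":0,"tx":0,"ty":0,"tz":0,"grip":150},{"ax":0,"ay":0,"az":0,"tx":0,"ty":0,"tz":0,"grip":200},{"ax":0,"ay":0,"az":0,"tx":0,"ty":0,"tz":0,"grip":255},{"ax":0,"ay":0,"az":0,"tx":0,"ty":0,"tz":0,"grip":255},{"ax":0,"ay":0,"az":0,"tx":0,"ty":0,"tz":0,"grip":255},{"ax":0,"ay":0,"az":0,"tx":0,"ty":0,"tz":0,"grip":255}], "newtons": 50}}

```text
time_s: 15.05
ee_pos: [0.6158, -0.3006, 0.0942]
ee_rot: [0.001, 0.585, 0.811, 0.0]
ft_force: [0.2, 0.4, 3.6]
grip_width: 0.275
grip_force: 49.4
```

>>> {"fn": "step_arm", "kwargs": {"commands": [{"ax":0,"ay":0,"az":0,"tx":0,"ty":0,"tz":0.3,"grip":255},{"ax":0,"ay":0,"az":0,"tx":0,"ty":0,"tz":0.5,"grip":255},{"ax":0,"ay":0,"az":0,"tx":0,"ty":0,"tz":0.7,"grip":255},{"ax":0,"ay":0,"az":0,"tx":0,"ty":0,"tz":0.8,"grip":255}]}}

```text
time_s: 15.45
ee_pos: [0.6147, -0.3003, 0.1402]
ee_rot: [-0.001, 0.586, 0.811, -0.0]
ft_force: [0.7, -0.0, -1.6]
grip_width: 0.278
grip_force: 49.8
```

>>> {"fn": "step_arm", "kwargs": {"commands": [{"ax":0,"ay":0,"az":0,"tx":0,"ty":0,"tz":0.9,"grip":255},{"ax":0,"ay":0,"az":0,"tx":0,"ty":0,"tz":0.9,"grip":255},{"ax":0,"ay":0,"az":0,"tx":-0.2,"ty":0.4,"tz":0.9,"grip":255},{"ax":0,"ay":0,"az":0,"tx":-0.4,"ty":0.8,"tz":0.9,"grip":255},{"ax":0,"ay":0,"az":0,"tx":-0.4,"ty":1,"tz":0.9,"grip":255},{"ax":0,"ay":0,"az":0,"tx":-0.4,"ty":1,"tz":0.3,"grip":255},{"ax":0,"ay":0,"az":0,"tx":-0.4,"ty":1,"tz":0,"grip":255},{"ax":0,"ay":0,"az":0,"tx":-0.4,"ty":1,"tz":0,"grip":255}]}}

```text
time_s: 16.25
ee_pos: [0.5707, -0.1951, 0.2371]
ee_rot: [0.001, 0.585, 0.811, 0.0]
ft_force: [-0.1, 0.5, -1.9]
grip_width: 0.274
grip_force: 49.9
```

>>> {"fn": "step_arm", "kwargs": {"commands": [{"ax":0,"ay":0,"az":0,"tx":-0.4,"ty":1,"tz":0,"grip":255},{"ax":0,"ay":0,"az":0,"tx":-0.4,"ty":1,"tz":0,"grip":255},{"ax":0,"ay":0,"az":0,"tx":-0.4,"ty":1,"tz":0,"grip":255},{"ax":0,"ay":0,"az":0,"tx":-0.4,"ty":1,"tz":0,"grip":255},{"ax":0,"ay":0,"az":0,"tx":-0.4,"ty":1,"tz":0,"grip":255},{"ax":0,"ay":0,"az":0,"tx":-0.4,"ty":1,"tz":0,"grip":255},{"ax":0,"ay":0,"az":0,"tx":-0.4,"ty":1,"tz":0,"grip":255},{"ax":0,"ay":0,"az":0,"tx":-0.4,"ty":1,"tz":0,"grip":255}]}}

```text
time_s: 17.05
ee_pos: [0.5063, -0.0353, 0.2365]
ee_rot: [0.0, 0.585, 0.811, 0.0]
ft_force: [-0.8, -0.1, -0.9]
grip_width: 0.272
grip_force: 49.9
```

>>> {"fn": "step_arm", "kwargs": {"commands": [{"ax":0,"ay":0,"az":0,"tx":-0.4,"ty":1,"tz":0,"grip":255},{"ax":0,"ay":0,"az":0,"tx":-0.4,"ty":1,"tz":0,"grip":255},{"ax":0,"ay":0,"az":0,"tx":-0.2,"ty":0.8,"tz":0,"grip":255},{"ax":0,"ay":0,"az":0,"tx":0,"ty":0.5,"tz":0,"grip":255},{"ax":0,"ay":0,"az":0,"tx":0,"ty":0,"tz":0,"grip":255},{"ax":0,"ay":0,"az":0,"tx":0,"ty":0,"tz":0,"grip":255}]}}

```text
time_s: 17.65
ee_pos: [0.4874, 0.029, 0.2358]
ee_rot: [0.0, 0.586, 0.811, 0.0]
ft_force: [0.9, -0.2, -1.4]
grip_width: 0.275
grip_force: 49.9
```

Run:
```python
from h import *
np.set_printoptions(precision=4,suppress=True)
print(np.mean([r.read_state()["ee_pos"] for _ in range(3)],0))
for c in("scene","top","wrist"):
    im=get_image(c);save(im,c+"4")
    for t,z in(("meter_tip",.148),("spot",.105),("meter",.176)):
        for d in spotter.tip_of(c,t)[:2]: print(c,t,round(d["p"],2),d["point"],at_z(im,d["point"],z))
    P=cloud(im).reshape(-1,3)
    if c!="wrist":
        m=(abs(P[:,0]-.487)<.05)&(abs(P[:,1]-.03)<.05)&(P[:,2]>.13)&(P[:,2]<.2); print(m.sum(),P[m].min(0) if m.any() else 0)
    m=(abs(P[:,0]-.52)<.09)&(abs(P[:,1])<.075)&(abs(P[:,2]-.105)<.004);q=P[m]
    if len(q)>50: print(len(q),cv2.minAreaRect((q[:,:2]*1000).astype(np.float32)))
s=r.read_state();print(s["time_s"],s["ee_pos"],s["ee_rot"],s["ft_force"],s["grip_width"])
a=cv2.imread("pics/scene4.png")[150:290,280:420];b=cv2.imread("pics/wrist4.png")
cv2.imwrite("pics/c4.png",np.hstack([cv2.resize(a,(400,400)),cv2.resize(b,(400,300))]) if 0 else np.hstack([cv2.resize(a,(400,400),interpolation=2),np.vstack([cv2.resize(b,(400,300)),np.zeros((100,400,3),np.uint8)])]))
```

```text
[0.4874 0.029  0.2358]
scene meter_tip 0.36 [169.4, 348.9] [ 0.6506 -0.4636  0.148 ]
scene meter_tip 0.35 [334.4, 214.6] [0.4861 0.0288 0.148 ]
scene spot 0.64 [334.1, 229.4] [0.4897 0.0266 0.105 ]
scene meter 0.8 [337.5, 200.3] [0.4722 0.0483 0.176 ]
137 [0.4795 0.0074 0.1502]
934 ((518.6638793945312, -5.6272125244140625), (119.90000915527344, 123.74977111816406), 44.92930603027344)
0 0
229 ((527.6113891601562, -52.58678436279297), (86.72992706298828, 21.378631591796875), 9.891024589538574)
wrist spot 0.84 [317.7, 228.9] [0.4843 0.03   0.105 ]
wrist meter 0.58 [321.7, 258.4] [0.4877 0.0296 0.176 ]
6504 ((517.8985595703125, 13.03873062133789), (121.72791290283203, 88.6494140625), 3.001054525375366)
18.25 [0.4872 0.0295 0.2353] [-0.      0.5856  0.8106 -0.    ] [-0.2918  0.3879 -1.3893] 0.2768601134874747
```

View pics/c4.png

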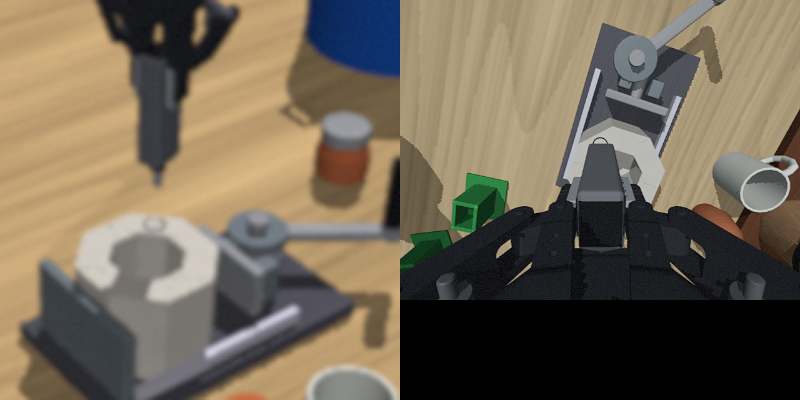

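The view shows the meter upright over the loose half, with the ring just beneath its tip. I'll go lower and check again with little parallax.

>>> {"fn": "step_arm", "kwargs": {"commands": [{"ax":0,"ay":0,"az":0,"tx":0,"ty":0,"tz":-0.5,"grip":255},{"ax":0,"ay":0,"az":0,"tx":0,"ty":0,"tz":-0.5,"grip":255},{"ax":0,"ay":0,"az":0,"tx":0,"ty":0,"tz":-0.4,"grip":255},{"ax":0,"ay":0,"az":0,"tx":0,"ty":0,"tz":-0.3,"grip":255},{"ax":0,"ay":0,"az":0,"tx":0,"ty":0,"tz":0,"grip":255}]}}

```text
time_s: 18.75
ee_pos: [0.4862, 0.0295, 0.1999]
ee_rot: [-0.001, 0.585, 0.811, -0.001]
ft_force: [0.1, 0.8, -1.3]
grip_width: 0.275
grip_force: 49.9
```

Run:
```python
from h import *
np.set_printoptions(precision=4,suppress=True)
for c in("scene","wrist"):
    im=get_image(c);save(im,c+"5")
    for t,z in(("meter_tip",.114),("spot",.105)):
        for d in spotter.tip_of(c,t)[:2]: print(c,t,round(d["p"],2),d["point"],at_z(im,d["point"],z))
    for p in([.487,.03,.105],[.477,.03,.105],[.497,.03,.105],[.487,.02,.105],[.487,.04,.105]):
        T=im["T"];v=T[:3,:3].T@(np.array(p)-T[:3,3]);v=im["mtx"]@np.array([v[0],-v[1],-v[2]]);print(p,v[:2]/v[2])
s=r.read_state();print(s["time_s"],s["ee_pos"],s["ee_rot"],s["ft_force"])
a=cv2.imread("pics/scene5.png")[195:255,305:365];b=cv2.imread("pics/wrist5.png")[160:280,260:380]
cv2.imwrite("pics/c5.png",np.hstack([cv2.resize(a,(400,400),interpolation=2),cv2.resize(b,(400,400),interpolation=2)]))
```

```text
scene spot 0.56 [333.6, 230.7] [0.4934 0.0222 0.105 ]
[0.487, 0.03, 0.105] [334.4938 228.4402]
[0.477, 0.03, 0.105] [332.1349 226.5729]
[0.497, 0.03, 0.105] [336.8789 230.3282]
[0.487, 0.02, 0.105] [331.3896 229.7722]
[0.487, 0.04, 0.105] [337.5729 227.1189]
wrist spot 0.65 [319.2, 241.7] [0.4862 0.0297 0.105 ]
[0.487, 0.03, 0.105] [320.3964 241.6103]
[0.477, 0.03, 0.105] [306.9433 237.3261]
[0.497, 0.03, 0.105] [333.7599 245.866 ]
[0.487, 0.02, 0.105] [316.0166 254.402 ]
[0.487, 0.04, 0.105] [324.8658 228.5571]
19.05 [0.4875 0.0296 0.2017] [0.0003 0.5855 0.8107 0.0003] [ 0.1096 -0.2266 -1.2737]
```

View pics/c5.png

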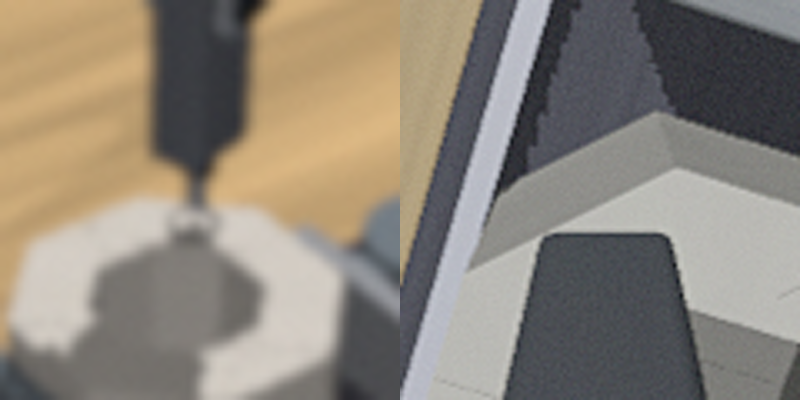

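>>> {"fn": "step_arm", "kwargs": {"commands": [{"ax":0,"ay":0,"az":0,"tx":0,"ty":0,"tz":-0.15,"grip":255},{"ax":0,"ay":0,"az":0,"tx":0,"ty":0,"tz":-0.15,"grip":255},{"ax":0,"ay":0,"az":0,"tx":0,"ty":0,"tz":-0.15,"grip":255},{"ax":0,"ay":0,"az":0,"tx":0,"ty":0,"tz":-0.1,"grip":255},{"ax":0,"ay":0,"az":0,"tx":0,"ty":0,"tz":0,"grip":255},{"ax":0,"ay":0,"az":0,"tx":0,"ty":0,"tz":0,"grip":255}]}}

```text
time_s: 19.65
ee_pos: [0.4872, 0.0296, 0.1904]
ee_rot: [-0.0, 0.586, 0.811, -0.0]
ft_force: [-1.2, -0.2, -0.5]
grip_width: 0.28
grip_force: 50.0
```

>>> {"fn": "step_arm", "kwargs": {"commands": [{"ax":0,"ay":0,"az":0,"tx":0,"ty":0,"tz":-0.1,"grip":255},{"ax":0,"ay":0,"az":0,"tx":0,"ty":0,"tz":-0.1,"grip":255},{"ax":0,"ay":0,"az":0,"tx":0,"ty":0,"tz":0,"grip":255},{"ax":0,"ay":0,"az":0,"tx":0,"ty":0,"tz":0,"grip":255},{"ax":0,"ay":0,"az":0,"tx":0,"ty":0,"tz":0,"grip":255}]}}

```text
time_s: 20.15
ee_pos: [0.4872, 0.0296, 0.1864]
ee_rot: [0.0, 0.586, 0.811, 0.0]
ft_force: [0.2, 0.1, 1.0]
grip_width: 0.272
grip_force: 50.2
```

Run:
```python
from h import *
np.set_printoptions(precision=4,suppress=True)
L=[]
for k in range(6):
    im=get_image("scene"); s=r.read_state(); L.append(np.r_[s["ee_pos"],s["ft_force"]])
print(np.mean(L,0),np.std(L,0),s["time_s"],s["grip_force"],s["ee_rot"])
save(cv2.resize(im["color"][190:260,300:390],None,fx=7,fy=7,interpolation=cv2.INTER_CUBIC),"c6")
```

```text
[ 0.4872  0.0296  0.1864 -0.4307 -0.5124  1.327 ] [0.     0.     0.     0.4558 0.3496 0.0774] 20.45 50.17000436782837 [0.0001 0.5855 0.8107 0.0001]
```

View pics/c6.png

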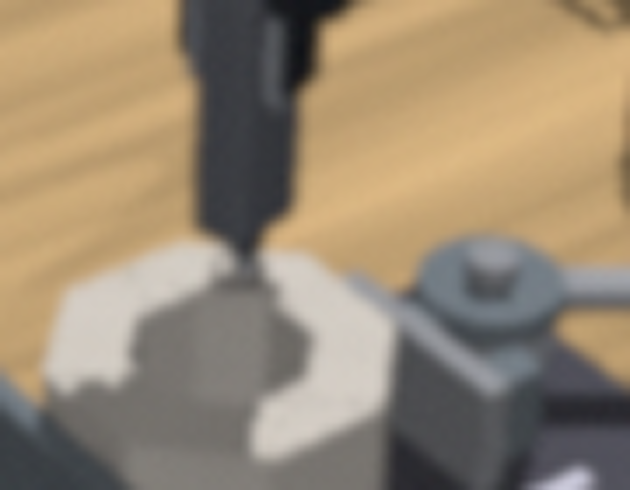

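The picture shows the tip standing in the ring. The force has risen by 2.7 N, which matches about 7 mm of plunger travel, so I'm handing in.

```bash
python3 -c "
from rig import r
print(r.job_done())"
```

```text
the job is handed in; nothing more can be done
None
```

The job is handed in, with no verdict returned: the mould was closed and the lever eased back home, and the arm is holding the meter upright with its tip in the ring at about 2.7 N, roughly 7 mm of plunger travel.

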